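# Torque the idler housing bolt and hang its release tally

### The arm

A 6-joint arm with a two-finger parallel gripper is mounted at the origin on the work surface. World frame = base frame: x ahead of the robot, y to its left, z up, the work surface at z = 0. Lengths are in m, angles in rad, forces in N, time in s.
With the tool pointing down it reaches from about 0.225 to 0.875 m from the base axis. Payload 3.4 kg.
Tool frame: the origin (TCP) lies midway between the tips of the shut fingers; the grasp point (between the pads) lies 19 mm behind it; z points along the fingers, y is the line along which they close (so a half turn about z gives the same grasp; the last joint's range is limited). The gripper opens to 85 mm and grips with 20 to 120 N. Pads are 22 mm wide; open, the fingers measure 114 mm over their backs; the gripper's body (76 mm by 85 mm) begins 54 mm behind the grasp point. The pads swing forward as they close: fully open they stand 13 mm farther back than shut.
Start: joints at [1.069, 0.276, 1.505, -0, 1.361, -0.121], TCP at [0.214, 0.534, 0.231] pointing down, gripper open.
Joint ranges: [-2.89, 2.89], [-0.75, 2.08], [0.22, 2.7], [-1.18, 4.32], [0.11, 2.71], [-2.7, 2.7]. Speed limits (rad/s): [2.57, 2.57, 3.14, 3.14, 3.14, 3.14].

### API

Orientations are given as a unit quaternion [w, x, y, z].
In Python, from rig import * gives the robot as it stands.
- The arm moves only by the tool apply_moves, never from a script. Its argument "steps" is one flat list of numbers, 4 for each row, row after row: the shift along the world's x, y, z in cm, then the turn about the world's z in degrees. A call has 1 to 8 rows; each row is the pose to reach, as a shift and turn from the pose commanded when the call began; what a row does not reach only later rows make up. A row lasts 1/12 s, in which the tool goes at most 41.7 mm and 7.16 degrees, less where a joint would pass 70% of its speed; a pose out of reach is approached as far as the arm can. A call with a gripper value outside its range is refused whole. "jaw" is the closure in counts, from 0 (fully open) to 255 (shut), set as the call begins (left out, the last holds). The fingers move at their own pace and stop on an object; "newtons" is the grip in N (left out, the last holds). Time passes only in rows, so rows that repeat a pose let the fingers close. It gives the time, the measured TCP pose, the force, the opening and the grip force at its end, in the units of the state.
- get_state(): the state, without advancing time (a new reading comes with each control period).
- get_image(name): name is "scene" or "side" or "wrist"; returns the picture (400x640x3 uint8, red, green, blue); there is no depth.
- calibration(name): a dict with "fx", "fy", "cx", "cy" (pixels), "xyz" and "rotation" of the camera in the world. Camera axes: x right, y up, looking along -z (the intrinsics and any distortion apply to the point x, -y, -z); pixel columns grow to the right and rows downward; lengths in m; the calibration is good to about 2 mm. A picture is of the moment at which its call begins: read the wrist's pose just before it. calibration takes no time and is no camera call; for the wrist camera it gives the pose at the moment of the call.
- sign_off(): hands the job in; it is judged then, once.
The state is a dict: "clock": time; "qpos": joint angles; "qd": joint speeds; "effort": joint torques, N m; "position": TCP position; "ee_rot": TCP orientation; "contact_force": force on the tool from outside, world axes, zero at the start; "moment": the same for the moment, N m; "width": finger opening in m; "gripper_force": force on a finger pad.
Only numpy, scipy, OpenCV 4.12 (cv2) and the standard library are available. Lean on these libraries where they do the work, as an engineer would, in place of code of your own. Each camera call takes 0.05 s, during which the arm holds its last target. There are 200 camera calls.

### The job

Turn the red-handled click wrench clockwise (seen from above) on the idler housing's bolt until its breakaway joint trips, so that the handle is clearly out of line with the yellow pointer, and stop there without tightening the bolt further; leave it tripped. Then steady the swinging hook of the hanger until it hangs still, and after that hang the red release tally on it by its wire eye and let go. Leave the gears, pliers and feeler stand alone.

Things in the scene. Friction and masses are not known exactly. Their poses are not given: they have to be found in the camera images.
- bolt_axis (a point): point on the vertical axis of the bolt and of the wrench's breakaway joint, at the wrench's height, 115 mm above the counter; fixed to the cast-iron housing (base plate 150 x 130 mm, round body up to 56 mm radius, 88 mm high; wrench head radius 34 mm, bolt top at 133 mm)
- grip (a point): middle of the wrench's handle, 115 mm above the counter, 155 mm from the bolt axis; x axis along the handle to its free end, which is 55 mm further. From 20 mm before this point to the end the handle is a round red bar of 23 mm diameter with open air below and above. It can be pushed sideways or pinched; it turns level about the bolt axis. The wrench is captive on the bolt. At the start it points roughly to -y and +x of the bolt
- bolt (a joint): turn of the bolt, with the yellow pointer (70 mm long) on its top, in rad; grows clockwise seen from above (tightening). Starts between 0 and 0.3; stays where it is left. It stiffens as it turns (about 0.7 N m plus 0.6 N m per rad) and at about 0.75 the breakaway joint gives way instead. Forcing the handle on when the breakaway joint has reached its stop turns the bolt further: above 1.0 it is overtightened
- handle (a joint): angle of the breakaway joint, about the bolt axis: the handle's lead over the yellow pointer, rad; 0 in line (start), grows clockwise seen from above, stop at 0.5. It gives way at 1.15 N m (about 7.5 N at the grip) and stays where it is left; tripped means more than 0.25. A yellow stripe on the handle's root goes out of line with the pointer
- pivot (a point): the hook's pivot under the arm of the green hanger stand, 410 mm above the counter; fixed to the stand. Its frame: -x is the side the hook's nose points to (towards the robot, give or take the stand's yaw), z up. Post (radius 13 mm) 90 mm behind it in +x and 120 mm to -y, arm runs from post to pivot at 435 mm height
- hook (a joint): swing of the hook about the pivot's y axis, rad: 0 hanging at rest (within 0.01), positive when the hook swings to the pivot's -x side. Swings freely, nearly undamped, with a period of about 0.7 s; starts swinging 0.22 to 0.35 to either side
- hook_tip (a point): upturned tip of the steel hook (round bar, 10 mm diameter). At rest it lies 58 mm to -x of the pivot and 170 mm below it (240 mm above the counter), and it is the part of the hook that reaches furthest to -x. The hook swings only in its own x-z plane; it is open upwards between tip and shank (a straight shank from the pivot down to 110 mm below it with a yellow collar of radius 16 mm from 45 to 95 mm below it, then offset 20 mm to +x)
- hook_seat (a point): bottom of the hook's inside, where a hung eye rests; at rest 18 mm to -x of the pivot and 207 mm below it (203 mm above the counter)
- tally: red release tally, loose, lying flat: plate 90 x 46 x 5 mm, origin at the centre of its underside, x axis along it to the eye. On the plate stands a wooden grip 60 mm along x, 16 mm wide, from 5 to 30 mm height, its middle at x = -5 mm. Total length 136 mm, 0.16 kg (may vary by 20 percent)
- tally_eye (a point): centre of the tally's eye, a ring of 7 mm steel wire, 37 mm clear inside, 51 mm outside, lying in the plane of the plate at x = 66 mm, z = 3.6 mm of the tally
- gear_a: steel bevel gear, 96 mm diameter, 44 mm high, loose bystander; origin centre of underside
- gear_b: steel bevel gear like gear_a, loose bystander
- pliers: blue circlip pliers lying flat, 180 x 75 x 14 mm, loose bystander; origin near the middle of the underside, x towards the tips
- feeler: brass feeler gauge stand with a fan of leaves, base radius 35 mm, 135 mm high, fan up to 120 mm wide along its y, loose bystander; origin centre of underside
Mind the look-alikes: they are no part of the job. What is shaped like the tally but green or purple is not meant.

How it is judged:
On the way, in this order (a step that is already met when the one before it is completed fails the run):
1. the breakaway joint has tripped (handle more than 0.25 rad ahead of the pointer) (value of joint handle above 0.25 rad), for 0.1 s.
2. the hook hangs still (within 0.08 rad of rest, slower than 0.25 rad/s) for half a second, with the tally not yet on it (value of joint hook between -0.08 and 0.08 rad and velocity of joint hook between -0.25 and 0.25 rad/s and distance between tally_eye and hook_seat above 0.045 m), for 0.5 s.
At the end, for the whole second after the job is handed in: The breakaway joint is still tripped (more than 0.2 rad), the bolt stands between 0.55 and 1.0 rad, and the tally hangs by its eye on the hook (eye centre within 35 mm of the hook's seat, tally clear of the counter, out of the fingers). It may still be swaying (value of joint handle above 0.2 rad and value of joint bolt between 0.55 and 1 rad and distance between tally_eye and hook_seat below 0.035 m and height (world z) of tally above 0.05 m and contact force between tally and the fingers below 0.1 N); the robot touches nothing.
It fails at once if the bolt is overtightened (turned past 1.0 rad) (value of joint bolt above 1 rad).
It fails at once if a gear, the pliers or the feeler stand is moved by more than 30 mm (distance of any of gear_a, gear_b, pliers, feeler from where it was at the start of the episode above 0.03 m).
It also fails if it takes over 72 s, if anything falls off the work surface, if the arm or the gripper's body presses on something with over 40 N, if the wrist force passes 120 N, or if a joint passes its speed limit or range.

## Working session

There is one attempt and no reset: what is moved stays moved. The work goes in short steps, Python scripts to look and compute and a tool call to move; the robot and the scene stay as the last step left them, time stands still between calls to the robot, and variables do not carry over. Pictures are saved under pics/ and viewed, at most 10 in all, crops included, and the job is handed in when it is done.

Besides the shell and the picture viewer there is one more tool, called after ">>>" as name(argument=value, ...) on one line, values as JSON. apply_moves: Moves the arm, as the interface text tells. Its arguments: {"type":"object","properties":{"steps":{"type":"array","items":{"type":"number"}},"jaw":{"type":"number"},"newtons":{"type":"number"}},"required":["steps"]}

```bash
mkdir -p pics; ls; cat > h.py <<'E'
from rig import *
import numpy as np, cv2
def save(n,im): cv2.imwrite('pics/'+n,cv2.cvtColor(im,cv2.COLOR_RGB2BGR))
def ray(c,u,v):
    d=np.array([(u-c['cx'])/c['fx'],-(v-c['cy'])/c['fy'],-1.0])
    return np.array(c['xyz']),np.array(c['rotation']).reshape(3,3)@d
def onz(c,u,v,z):
    o,d=ray(c,u,v); return o+d*(z-o[2])/d[2]
def proj(c,p):
    q=np.array(c['rotation']).reshape(3,3).T@(np.array(p)-c['xyz']); return c['cx']+c['fx']*q[0]/-q[2], c['cy']-c['fy']*q[1]/-q[2]
def tri(c1,p1,c2,p2):
    o1,d1=ray(c1,*p1);o2,d2=ray(c2,*p2)
    s=np.linalg.lstsq(np.c_[d1,-d2],o2-o1,rcond=None)[0]
    a,b=o1+s[0]*d1,o2+s[1]*d2
    return (a+b)/2,np.linalg.norm(a-b)
E
python3 - <<'E'
from h import *
print(get_state())
for n in('scene','side'):
    save(n+'0.png',get_image(n)); print(n,calibration(n))
a,b=[cv2.imread(f'pics/{n}0.png') for n in('scene','side')]
E
```

```text
pics
{'clock': 0.0, 'qpos': array([ 1.06898683e+00,  2.76593975e-01,  1.50609434e+00,  2.63428459e-05,
        1.36067873e+00, -1.20990045e-01]), 'qd': array([-6.54328328e-04,  3.54105044e-04,  9.11999679e-04,  4.32693571e-05,
       -1.26137653e-03,  1.42461493e-04]), 'effort': array([ 1.36129322e-03, -4.16763783e+01, -2.45804679e+01, -2.36628657e-04,
        1.09897097e-02, -1.69233408e-05]), 'position': array([0.21346528, 0.53336904, 0.23045573]), 'ee_rot': array([-2.84087971e-04,  1.89263867e-01,  9.81925864e-01, -8.40577297e-04]), 'contact_force': array([ 0.16209702, -0.1458865 , -0.21609367]), 'moment': array([ 0.00111789, -0.03393987, -0.03185335]), 'gripper_force': 0.0, 'width': 0.08558138167091046}
scene {'fx': 415.5723695317869, 'fy': 415.5723695317869, 'cx': 320.6983854381869, 'cy': 203.402291739362, 'xyz': array([0.85219462, 0.5022544 , 1.29363426]), 'rotation': array([0.29998089, 0.08556154, 0.24091414, 0.919049  ])}
side {'fx': 363.0938673309371, 'fy': 363.0938673309371, 'cx': 309.7497725493976, 'cy': 195.845033467216, 'xyz': array([ 0.05678463, -0.49810812,  1.08302395]), 'rotation': array([ 0.89605782,  0.30729207, -0.11242792, -0.30001989])}
```

```bash
sed -i "s/np.array(c\['rotation'\]).reshape(3,3)/R(c)/" h.py; cat >> h.py <<'E'
from scipy.spatial.transform import Rotation
def R(c): return Rotation.from_quat(np.array(c['rotation'])[[1,2,3,0]]).as_matrix()
E
grep -n "R(c)" h.py
```

```text
6:    return np.array(c['xyz']),R(c)@d
10:    q=R(c).T@(np.array(p)-c['xyz']); return c['cx']+c['fx']*q[0]/-q[2], c['cy']-c['fy']*q[1]/-q[2]
17:def R(c): return Rotation.from_quat(np.array(c['rotation'])[[1,2,3,0]]).as_matrix()
```

View pics/scene0.png

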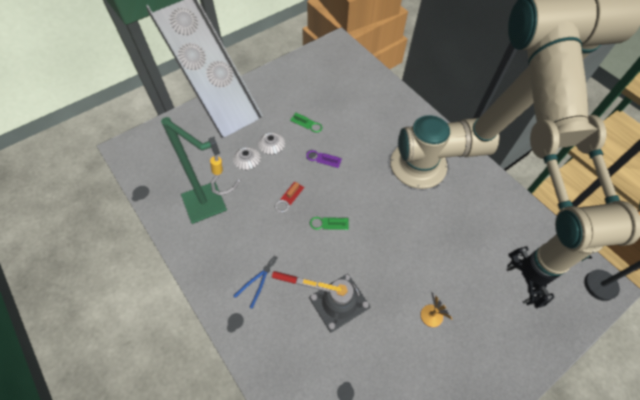

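View pics/side0.png

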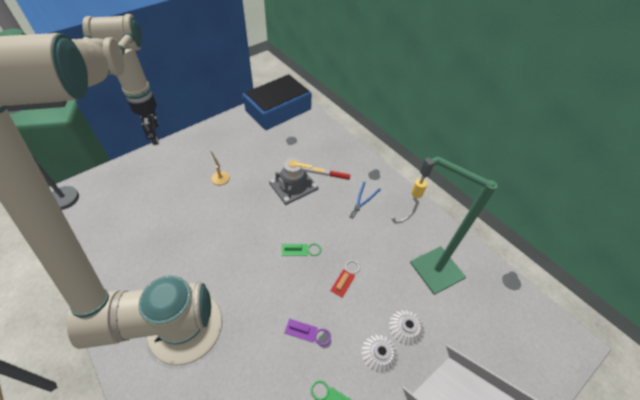

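The scene view shows the red wrench handle (285,278) with its bolt at (343,289), and the red tally (290,195) with its eye at (282,206). The hook is near (225,190), and there are green/purple look-alikes at (307,122), (324,158) and (330,223). In the side view the same things are the red tally (344,283), eye (352,267), bolt (293,165) and hook (410,215).

```bash
cat >> h.py <<'E'
def comps(im,lo,hi,minA=15):
    hsv=cv2.cvtColor(im,cv2.COLOR_RGB2HSV); m=cv2.inRange(hsv,lo,hi)
    if lo[0]==0: m|=cv2.inRange(hsv,(172,lo[1],lo[2]),(180,hi[1],hi[2]))
    n,l,s,c=cv2.connectedComponentsWithStats(m)
    out=[]
    for i in range(1,n):
        if s[i,4]>=minA:
            pts=np.argwhere(l==i)[:,::-1].astype(np.float32); out.append((s[i,4],c[i].round(1),cv2.boxPoints(cv2.minAreaRect(pts)).round(1).tolist()))
    return out
RED=((0,140,70),(7,255,255)); YEL=((14,140,120),(32,255,255))
E
python3 - <<'E'
from h import *
for n in('scene','side'):
    im=cv2.cvtColor(cv2.imread(f'pics/{n}0.png'),cv2.COLOR_BGR2RGB)
    for k in('RED','YEL'):
        for c in comps(im,*globals()[k]): print(n,k,*c)
a=cv2.imread('pics/scene0.png');b=cv2.imread('pics/side0.png')
A=cv2.resize(a[170:250,250:370],None,fx=5,fy=5,interpolation=cv2.INTER_CUBIC)[:,:600]
B=cv2.resize(a[255:345,230:380],None,fx=4,fy=4,interpolation=cv2.INTER_CUBIC)
C=np.zeros((600,800,3),np.uint8)
A=cv2.resize(a[170:240,250:350],None,fx=4,fy=4,interpolation=3)
B=cv2.resize(a[260:330,260:360],None,fx=4,fy=4,interpolation=3)
D=cv2.resize(b[230:310,310:410],None,fx=4,fy=3.5,interpolation=3)
F=cv2.resize(b[140:210,265:365],None,fx=4,fy=4,interpolation=3)
C[:280,:400]=A;C[:280,400:]=B;C[280:560,:400]=D;C[280:560,400:]=F
cv2.imwrite('pics/crop0.png',C)
E
```

```text
scene RED 118 [292.3 194.9] [[281.70001220703125, 197.6999969482422], [294.6000061035156, 181.0], [302.70001220703125, 187.3000030517578], [289.70001220703125, 204.0]]
scene RED 130 [284.1 277. ] [[272.1000061035156, 276.79998779296875], [273.3999938964844, 271.6000061035156], [295.8999938964844, 277.20001220703125], [294.6000061035156, 282.3999938964844]]
scene YEL 138 [216.  165.7] [[211.0, 157.0], [221.0, 157.0], [221.0, 173.0], [211.0, 173.0]]
scene YEL 37 [309.3 282.1] [[303.5, 282.1000061035156], [304.20001220703125, 279.29998779296875], [315.5, 282.1000061035156], [314.79998779296875, 284.8999938964844]]
scene YEL 124 [334.1 287.7] [[318.0, 290.0], [319.1000061035156, 282.6000061035156], [345.70001220703125, 286.3999938964844], [344.6000061035156, 293.79998779296875]]
scene YEL 302 [431.2 315.9] [[417.5, 314.5], [430.0, 302.0], [445.0, 317.0], [432.5, 329.5]]
side RED 71 [339.4 174.7] [[329.8999938964844, 174.8000030517578], [330.5, 171.10000610351562], [348.70001220703125, 174.5], [348.0, 178.1999969482422]]
side RED 187 [342.4 284.1] [[330.8999938964844, 289.8999938964844], [343.29998779296875, 269.20001220703125], [353.8999938964844, 275.5], [341.3999938964844, 296.29998779296875]]
side YEL 107 [418.  190.3] [[411.20001220703125, 194.5], [415.8999938964844, 182.8000030517578], [424.70001220703125, 186.3000030517578], [420.0, 198.0]]
```

View pics/crop0.png

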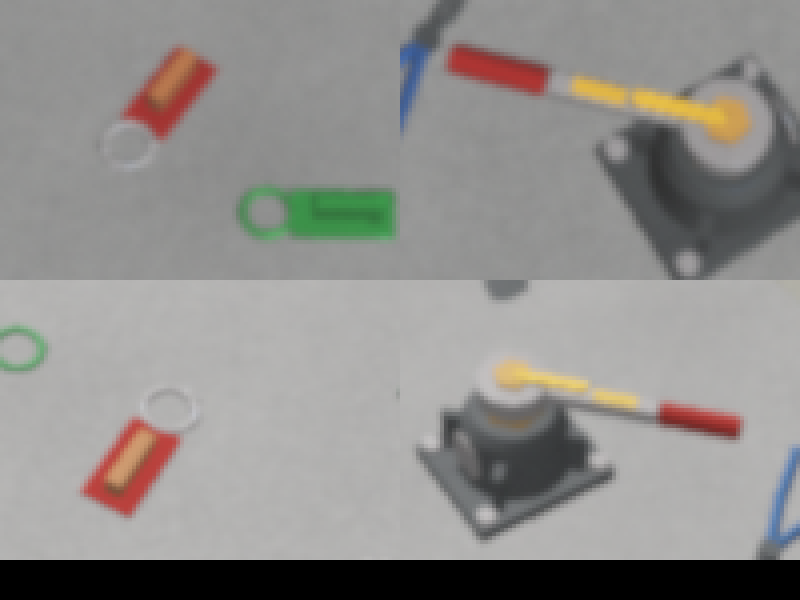

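The crop confirms that the red plate with the wooden grip is the tally: scene centre (292,195) and eye (282,206), side eye (352.5,267). The green and purple ones are look-alikes. The bolt top is at scene (342.5,289.5) and side (292.5,163.8), with stripe and pointer in line.

```bash
python3 - <<'E'
from h import *
s,d=calibration('scene'),calibration('side')
print('bolt',tri(s,(342.5,289.5),d,(292.5,163.8)),onz(s,342.5,289.5,.135),onz(d,292.5,163.8,.135))
b=onz(s,342.5,289.5,.135)
for n,c,p in(('scene',s,[(284,277),(272.7,274.2),(295.2,279.8)]),('side',d,[(339.3,174.7),(348.4,176.4),(330.2,173)])):
    for u in p:
        q=onz(c,*u,.118); print(n,u,q.round(3),np.linalg.norm(q[:2]-b[:2]).round(3))
print('eye',onz(s,282,206,.0036),onz(d,352.5,267,.0036))
print('plate',onz(s,292.2,192.5,.005),onz(d,342.4,282.8,.005))
print('collar',tri(s,(216,165),d,(418,190.3)))
for n,c,ps in(('scene',s,[(246,158),(272,143),(255,280),(432,320)]),('side',d,[(379,352),(406,326),(362,198),(220,180)])):
    for u in ps: print(n,u,onz(c,*u,.02).round(3))
E
```

```text
bolt (array([0.56572245, 0.2441465 , 0.1260684 ]), np.float64(0.00037456590829186066)) [0.56776499 0.24623274 0.135     ] [0.56111271 0.23709656 0.135     ]
scene (284, 277) [0.68  0.111 0.118] 0.176
scene (272.7, 274.2) [0.702 0.084 0.118] 0.211
scene (295.2, 279.8) [0.658 0.137 0.118] 0.142
side (339.3, 174.7) [0.673 0.109 0.118] 0.173
side (348.4, 176.4) [0.694 0.083 0.118] 0.206
side (330.2, 173) [0.652 0.134 0.118] 0.14
eye [ 0.52195568 -0.15088232  0.0036    ] [ 0.51910728 -0.15445162  0.0036    ]
plate [ 0.46138418 -0.17514071  0.005     ] [ 0.45581667 -0.17721286  0.005     ]
collar (array([ 0.67769496, -0.19724585,  0.33096032]), np.float64(0.013649774806932658))
scene (246, 158) [ 0.521 -0.393  0.02 ]
scene (272, 143) [ 0.403 -0.396  0.02 ]
scene (255, 280) [0.746 0.032 0.02 ]
scene (432, 320) [0.378 0.458 0.02 ]
side (379, 352) [ 0.397 -0.401  0.02 ]
side (406, 326) [ 0.511 -0.396  0.02 ]
side (362, 198) [0.729 0.032 0.02 ]
side (220, 180) [0.349 0.422 0.02 ]
```

>>> apply_moves(steps=[3.1, -2.4, 0, -3.5, 6.2, -4.8, 0, -7, 9.3, -7.2, 0, -10.5, 12.4, -9.6, 0, -14, 15.5, -12, 0, -17.5, 18.6, -14.4, 0, -21, 21.7, -16.8, 0, -24.5, 25, -19.1, 0, -28], jaw=255, newtons=40)

```text
clock: 0.77
position: [0.4644, 0.3412, 0.231]
ee_rot: [-0.0, 0.423, 0.906, -0.0]
contact_force: [0.6, 0.8, -1.5]
width: -0.0002
gripper_force: 0.0
```

>>> apply_moves(steps=[3.1, -2.4, 0, 0, 6.2, -4.8, 0, 0, 9.3, -7.2, 0, 0, 12.4, -9.6, 0, 0, 15.5, -12, 0, 0, 18.6, -14.4, 0, 0, 21.7, -16.8, 0, 0, 25, -19.1, 0, 0])

```text
clock: 1.43
position: [0.7145, 0.1502, 0.2307]
ee_rot: [-0.001, 0.421, 0.907, -0.0]
contact_force: [0.5, 1.0, -0.0]
width: 0.0001
gripper_force: 0.0
```

>>> apply_moves(steps=[0, 0, -3.6, 0, 0, 0, -7.2, 0, 0, 0, -10.8, 0, 0, 0, -14, 0, -0.5, -0.4, -14, 0, -1, -0.8, -14, 0, -1.5, -1.1, -14, 0, -1.7, -1.3, -14, 0])

```text
clock: 2.1
position: [0.6974, 0.1385, 0.0945]
ee_rot: [0.002, 0.421, 0.907, 0.001]
contact_force: [0.7, 0.3, -0.2]
width: 0.0001
gripper_force: 0.0
```

```bash
python3 - <<'E'
from h import *
a=get_image('scene');b=get_image('side');save('scene1.png',a);save('side1.png',b)
C=np.zeros((560,800,3),np.uint8)
for i,(im,x,y) in enumerate(((a,250,250),(b,270,130),(a,150,110),(b,370,150))):
    C[280*(i//2):280*(i//2)+280,400*(i%2):400*(i%2)+400]=cv2.resize(im[y:y+84,x:x+120] if i<2 else im[y:y+112,x:x+160],(400,280),interpolation=3)
save('c1.png',C)
E
```

```text
(no output)
```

View pics/c1.png

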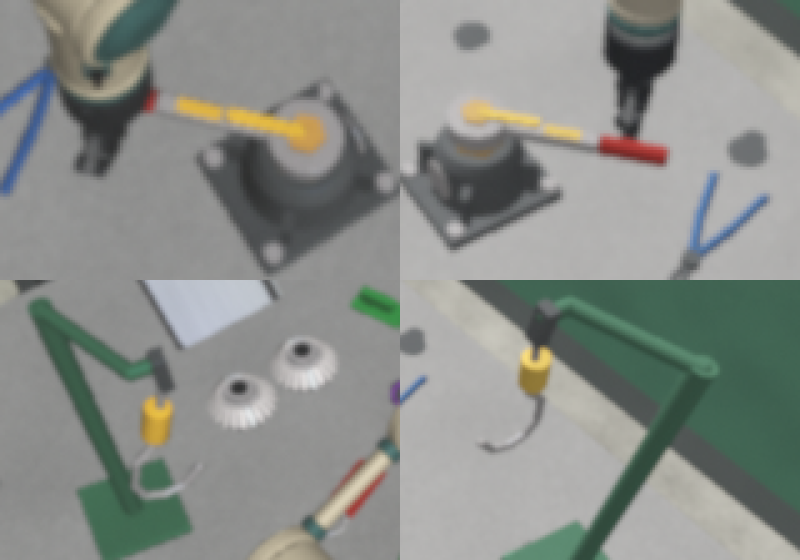

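The crop shows the shut fingers just beyond the handle on its +x side, with pointer and stripe in line. In the lower panels the post top is at scene (166,120) and side (492,185), and the clevis at scene (213,146) and side (427,168).

>>> apply_moves(steps=[-0.73, -0.72, 0, -3.5, -1.54, -1.56, 0, -7.5, -2.41, -2.34, 0, -11.5, -3.32, -3.06, 0, -15.5, -4.29, -3.71, 0, -19.5, -5.3, -4.3, 0, -23.5, -6.35, -4.81, 0, -27.5, -7.43, -5.24, 0, -31.5])

```text
clock: 2.87
position: [0.6263, 0.0878, 0.0941]
ee_rot: [0.003, 0.653, 0.757, 0.005]
contact_force: [5.4, 3.8, -0.5]
width: 0.0
gripper_force: 2.9
```

```bash
cat >> h.py <<'E'
B=np.array([.566,.243])
def wr(tag):
    # pointer (z .135) and stripe/handle bearings from the bolt axis in both views
    for n in('scene','side'):
        im=get_image(n); save(f'{n}{tag}.png',im); c=calibration(n)
        bp=(342.5,289.5) if n=='scene' else (292.5,163.8)
        b=onz(c,*bp,.135)[:2]
        for k,z in((YEL,.126),(RED,.118)):
            hsv=cv2.cvtColor(im,cv2.COLOR_RGB2HSV); m=cv2.inRange(hsv,*k)
            if k is RED: m|=cv2.inRange(hsv,(172,140,70),(180,255,255))
            v,u=np.nonzero(m); P=np.array([onz(c,x,y,z)[:2]-b for x,y in zip(u,v)])
            if len(P)==0: continue
            r=np.hypot(*P.T); a=np.degrees(np.arctan2(P[:,1],P[:,0]))
            for lo,hi in((.02,.045),(.045,.07),(.08,.11),(.11,.135),(.14,.22)):
                s=(r>lo)&(r<hi)
                if s.sum()>3: print(n,'YEL' if k is YEL else 'RED',lo,hi,s.sum(),a[s].mean().round(1))
E
python3 - <<'E'
from h import *
wr('2'); st=get_state(); print(st['position'],st['contact_force'])
s,d=calibration('scene'),calibration('side')
print('post',tri(s,(166,120),d,(492.4,184.8)),'clevis',tri(s,(213,146),d,(427,168)),'elbow/pin', onz(s,203,200,.0),onz(d,438,269,0))
E
```

```text
scene YEL 0.02 0.045 29 -78.6
scene YEL 0.045 0.07 27 -78.3
scene YEL 0.08 0.11 31 -77.0
scene YEL 0.11 0.135 5 -76.8
scene RED 0.14 0.22 36 -77.3
side RED 0.14 0.22 81 -77.3
[0.62372991 0.08683729 0.09391199] [0.87033271 0.64244351 0.18708685]
post (array([ 0.73702594, -0.33020174,  0.43773625]), np.float64(0.0005101584726401691)) clevis (array([ 0.67325747, -0.19471565,  0.41891425]), np.float64(0.0034178711992436752)) elbow/pin [ 0.73622775 -0.33912853  0.        ] [ 0.74197583 -0.32833614  0.        ]
```

>>> apply_moves(steps=[-0.83, -0.28, 0, -3, -1.67, -0.51, 0, -6, -2.52, -0.7, 0, -9, -3.39, -0.85, 0, -12, -4.25, -0.95, 0, -15, -5.13, -1.0, 0, -18, -6, -1.0, 0, -21])

```text
clock: 3.55
position: [0.5678, 0.0768, 0.0939]
ee_rot: [0.004, 0.779, 0.627, 0.005]
contact_force: [7.1, 1.4, -0.8]
width: 0.0003
gripper_force: 3.3
```

```bash
python3 - <<'E'
from h import *
wr('3'); st=get_state(); print(st['position'],st['contact_force'])
E
```

```text
scene YEL 0.02 0.045 31 -91.2
scene YEL 0.045 0.07 29 -91.8
scene YEL 0.08 0.11 30 -96.9
scene YEL 0.11 0.135 5 -97.1
scene RED 0.14 0.22 35 -97.6
side RED 0.14 0.22 76 -98.4
[0.56548447 0.07695374 0.09366893] [3.81226729 1.08242526 2.0934467 ]
```

>>> apply_moves(steps=[-0.87, 0.04, 0, -3, -1.75, 0.12, 0, -6, -2.61, 0.25, 0, -9, -3.47, 0.43, 0, -12, -4.31, 0.65, 0, -15, -4.31, 0.65, 0, -15])

```text
clock: 4.15
position: [0.5222, 0.0831, 0.0934]
ee_rot: [0.002, 0.854, 0.521, 0.003]
contact_force: [3.7, 0.4, 2.2]
width: -0.0002
gripper_force: 1.5
```

```bash
python3 - <<'E'
from h import *
wr('4'); st=get_state(); print(st['position'],st['contact_force'])
E
```

```text
scene YEL 0.02 0.045 29 -91.1
scene YEL 0.045 0.07 31 -92.6
scene YEL 0.08 0.11 30 -112.4
scene RED 0.14 0.22 38 -113.2
side RED 0.14 0.22 66 -113.8
[0.52198645 0.08285051 0.0929501 ] [ 5.3578331  -0.64309286  3.46197858]
```

>>> apply_moves(steps=[1.4, -0.6, 0, 0, 2.8, -1.2, 0, 0, 2.8, -1.2, 3.5, 0, 2.8, -1.2, 7, 0, 2.8, -1.2, 10.5, 5, 2.8, -1.2, 14, 10, 0.8, -1.2, 14, 16])

```text
clock: 4.83
position: [0.5335, 0.0706, 0.238]
ee_rot: [0.004, 0.771, 0.636, 0.005]
contact_force: [1.8, 0.0, 0.8]
width: 0.0001
gripper_force: 0.0
```

```bash
cat >> h.py <<'E'
def collar(n,im):
    hsv=cv2.cvtColor(im,cv2.COLOR_RGB2HSV); m=cv2.inRange(hsv,*YEL)
    x0,y0,x1,y1=(190,135,245,200) if n=='scene' else (380,160,460,225)
    v,u=np.nonzero(m[y0:y1,x0:x1]); return np.array([u.mean()+x0,v.mean()+y0,len(u)])
E
python3 - <<'E'
from h import *
wr('5'); st=get_state(); print(st['position'],st['contact_force'],st['qpos'].round(2))
D={'scene':[],'side':[]}
for n in D:
    for i in range(14):
        im=get_image(n); D[n].append(collar(n,im)); save(f'{n}h{i}.png',im)
for n in D: print(n,np.array(D[n]).mean(0),np.array(D[n])[:,:2].round(1).tolist())
s,d=calibration('scene'),calibration('side')
p,q=[np.array(D[n]).mean(0)[:2] for n in('scene','side')]
print(tri(s,p,d,q),onz(s,*p,.34),onz(d,*q,.34))
for n,c in(('scene',s),('side',d)):
    A=np.array(D[n])[:,:2]; _,_,V=np.linalg.svd(A-A.mean(0)); t=(A-A.mean(0))@V[0]
    a,b=[onz(c,*(A.mean(0)+k*V[0]),.34) for k in(t.min(),t.max())]; print(n,a,b,np.degrees(np.arctan2(*(b-a)[[1,0]])))
print(get_state()['clock'])
E
```

```text
scene YEL 0.02 0.045 29 -91.1
scene YEL 0.045 0.07 29 -93.0
scene YEL 0.08 0.11 30 -112.4
scene RED 0.14 0.22 105 -113.6
side YEL 0.02 0.045 9 -79.7
side YEL 0.045 0.07 6 -80.7
side RED 0.11 0.135 6 -113.8
side RED 0.14 0.22 70 -114.2
[0.52488849 0.07091972 0.23257603] [0.06482761 0.22225909 0.23250237] [ 0.    0.21  1.6  -0.    1.34  0.2 ]
scene [219.49885671 164.37016964 139.92857143] [[211.4, 166.5], [211.6, 166.4], [213.3, 166.3], [215.9, 165.7], [219.3, 164.9], [222.8, 163.7], [225.3, 162.4], [226.7, 161.6], [226.9, 161.6], [225.6, 162.3], [223.3, 163.4], [220.2, 164.6], [216.8, 165.5], [213.8, 166.1]]
side [418.47097765 189.77361689 106.85714286] [[425.3, 187.3], [425.9, 187.1], [425.0, 187.7], [422.8, 188.6], [419.9, 189.6], [416.8, 190.6], [414.4, 191.1], [412.7, 191.5], [412.2, 191.3], [412.5, 191.4], [413.8, 191.3], [416.2, 190.6], [418.9, 190.0], [422.1, 188.8]]
(array([ 0.6726047 , -0.19554042,  0.33402496]), np.float64(0.003511382150991219)) [ 0.67485126 -0.19270444  0.34      ] [ 0.6659951  -0.19709115  0.34      ]
scene [ 0.69679668 -0.19813398  0.34      ] [ 0.653836   -0.18750503  0.34      ] 166.10345277233276
side [ 0.68839548 -0.203595    0.34      ] [ 0.64793444 -0.19184732  0.34      ] 163.809581896974
6.3333
```

>>> apply_moves(steps=[0, -2.9, -0.5, 0, 0, -5.8, -0.5, 0, 0, -8.7, -0.5, 0, 0, -11.6, -0.5, 0, 0, -14.5, -0.5, 0, 0, -17.4, -0.5, 0, 0, -20.3, -0.5, 0, 0, -23.1, -0.5, 0])

```text
clock: 7.0
position: [0.5272, -0.1616, 0.2264]
ee_rot: [0.0, 0.773, 0.634, 0.0]
contact_force: [0.2, 0.0, -0.9]
width: 0.0001
gripper_force: 0.0
```

```bash
python3 - <<'E'
from h import *
a=get_image('scene');b=get_image('side');st=get_state();print(st['position'],st['clock'])
w=get_image('wrist')
C=np.zeros((560,800,3),np.uint8)
for i,(im,x,y,W) in enumerate(((a,180,120,160),(b,330,140,160),(w,0,0,0))):
    t=im if W==0 else im[y:y+112,x:x+W]
    C[280*(i//2):280*(i//2)+280,400*(i%2):400*(i%2)+400]=cv2.resize(t,(400,280),interpolation=3)
save('c6.png',C);save('w6.png',w)
for n in('scene','side'):
    c=calibration(n); print(n,proj(c,st['position']),proj(c,[.616,-.1815,.24]),proj(c,[.672,-.195,.41]))
E
```

```text
[ 0.52758329 -0.16420579  0.22614772] 7.1
scene (np.float64(273.1894461759014), np.float64(168.766476056054)) (np.float64(245.06175743985045), np.float64(176.52396436559602)) (np.float64(214.73326256233275), np.float64(147.97774186420625))
side (np.float64(365.79636641495966), np.float64(230.98017084291712)) (np.float64(393.5045807367881), np.float64(216.7148556654155)) (np.float64(426.49657152563043), np.float64(170.57251361618617))
```

View pics/c6.png

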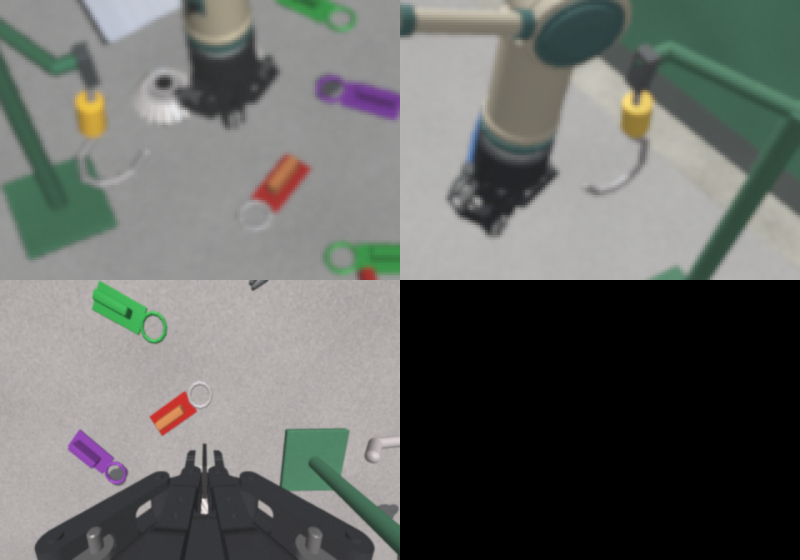

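The crop shows the shut fingers 9 cm on the robot side of the hook and clear of everything. The hook tip is at about scene (238,181) and side (405,215), and in the wrist view at (595,243). The wrist view has the tally eye at (318,164).

```bash
python3 - <<'E'
from h import *
s,d,w=[calibration(n) for n in('scene','side','wrist')]
print('tip',tri(s,(238.4,180.8),d,(405.2,214.8)),onz(w,595,243,.24),onz(w,595,243,.245))
im=cv2.cvtColor(cv2.imread('pics/w6.png'),cv2.COLOR_BGR2RGB)
for c in comps(im,*RED): print(*c, onz(w,*np.mean(c[2],0),.005))
print('eye',onz(w,318,164,.0036))
for c in comps(im,(8,80,120),(22,255,255),100): print('wood',*c,onz(w,*c[1],.03))
print(w)
E
```

```text
tip (array([ 0.64433956, -0.19036102,  0.23430766]), np.float64(0.016215225396820562)) [ 0.65521365 -0.17659017  0.24      ] [ 0.65075043 -0.17337564  0.245     ]
1505 [279.1 188.2] [[239.5, 194.6999969482422], [295.5, 158.5], [314.20001220703125, 187.39999389648438], [258.20001220703125, 223.60000610351562]] [ 0.45937048 -0.17117745  0.005     ]
eye [ 0.51856032 -0.14762258  0.0036    ]
wood 688 [271.1 196.4] [[245.8000030517578, 203.89999389648438], [288.3999938964844, 177.1999969482422], [295.8999938964844, 189.3000030517578], [253.3000030517578, 215.89999389648438]] [ 0.45654204 -0.17096128  0.03      ]
{'fx': 290.29729318614636, 'fy': 290.29729318614636, 'cx': 326.90698790553193, 'cy': 198.44537907188035, 'xyz': array([ 0.54075279, -0.09415246,  0.36822686]), 'rotation': array([ 0.98576584, -0.13525271,  0.01341111, -0.0989573 ])}
```

>>> apply_moves(steps=[1.5, -0.3, 0, 0, 3, -0.6, 0, 0, 4.2, -0.9, 0, 0, 5.2, -1.1, 0, 0, 6, -1.3, 0, 0, 6.6, -1.4, 0, 0, 7.1, -1.5, 0, 0, 7.5, -1.6, 0, 0])

```text
clock: 7.82
position: [0.6027, -0.1757, 0.2263]
ee_rot: [-0.0, 0.773, 0.634, 0.0]
contact_force: [-0.0, -0.7, -1.1]
width: 0.0001
gripper_force: 0.0
```

>>> apply_moves(steps=[0, 0, 0, 0, 0, 0, 0, 0, 0, 0, 0, 0, 0, 0, 0, 0, 0, 0, 0, 0, 0, 0, 0, 0, 0, 0, 0, 0, 0, 0, 0, 0])

```text
clock: 8.48
position: [0.6023, -0.1761, 0.2264]
ee_rot: [0.0, 0.773, 0.634, 0.0]
contact_force: [-0.7, 0.1, -0.2]
width: -0.0
gripper_force: 0.0
```

```bash
python3 - <<'E'
from h import *
D=[];F=[]
for i in range(14):
    im=get_image('scene');D.append(collar('scene',im)); F.append(np.linalg.norm(get_state()['contact_force']))
save('s7.png',im);save('d7.png',get_image('side'))
print(np.array(D)[:,:2].round(1).tolist(),np.round(F,1)); print(get_state()['position'])
E
```

```text
[[218.2, 165.2], [218.2, 165.2], [218.2, 165.2], [218.2, 165.2], [218.2, 165.1], [218.2, 165.2], [218.2, 165.2], [218.2, 165.2], [218.2, 165.2], [218.2, 165.2], [218.2, 165.2], [218.2, 165.2], [218.2, 165.2], [218.2, 165.2]] [1.  0.8 1.  0.9 1.1 0.3 1.1 0.7 0.4 0.9 0.3 0.7 0.5 0.6]
[ 0.60231149 -0.17604806  0.22631492]
```

>>> apply_moves(steps=[-0.12, 0.03, 0, 0, -0.24, 0.06, 0, 0, -0.36, 0.08, 0, 0, -0.48, 0.1, 0, 0, -0.6, 0.13, 0, 0, -0.72, 0.16, 0, 0, -0.84, 0.18, 0, 0, -0.96, 0.2, 0, 0])

```text
clock: 9.9
position: [0.5926, -0.174, 0.2263]
ee_rot: [0.0, 0.773, 0.634, 0.0]
contact_force: [0.2, 0.0, 0.4]
width: 0.0002
gripper_force: 0.0
```

>>> apply_moves(steps=[-0.2, 0.05, 0, 0, -0.6, 0.12, 0, 0, -1.4, 0.3, 0, 0, -3, 0.7, 0, -4, -5.5, 1, 0, -9, -8, 1, 0, -14, -10.5, 0.7, 0, -20, -13, 0.7, 0, -26])

```text
clock: 10.57
position: [0.4609, -0.1669, 0.2263]
ee_rot: [0.0, 0.897, 0.442, -0.0]
contact_force: [-0.6, -0.4, 0.0]
width: 0.0001
gripper_force: 0.0
```

```bash
python3 - <<'E'
from h import *
D=[];E=[];I=0
for i in range(12):
    im=get_image('scene');D.append(collar('scene',im))
for i in range(6):
    jm=get_image('side');E.append(collar('side',jm))
save('s8.png',im);save('d8.png',jm)
st=get_state();print(np.array(D)[:,:2].round(1).tolist(),np.array(E)[:,:2].round(1).tolist(),st['position'],st['qpos'].round(2),st['clock'])
w=get_image('wrist');save('w8.png',w);c=calibration('wrist')
for k in comps(w,*RED): print('red',*k)
for k in comps(w,(8,80,120),(22,255,255),100): print('wood',*k,onz(c,*np.mean(k[2],0),.03),onz(c,*np.mean(k[2],0),.02),[onz(c,*p,.03)[:2].round(4).tolist() for p in k[2]])
C=np.zeros((560,800,3),np.uint8)
for i,(m,x,y) in enumerate(((im,180,135),(jm,365,150))):
    C[:280,400*i:400*i+400]=cv2.resize(m[y:y+70,x:x+100],(400,280),interpolation=3)
C[280:,:400]=cv2.resize(w,(400,280),interpolation=3)
save('c8.png',C)
E
```

```text
[[219.5, 164.8], [219.4, 164.8], [219.4, 164.8], [219.2, 164.9], [219.1, 164.8], [219.1, 164.9], [219.1, 164.8], [219.1, 164.8], [219.1, 164.8], [219.2, 164.9], [219.2, 164.9], [219.3, 164.8]] [[418.1, 190.2], [418.1, 190.3], [418.1, 190.2], [418.1, 190.2], [418.2, 190.3], [418.2, 190.3]] [ 0.46278175 -0.16705131  0.22627999] [-0.49  0.15  1.68 -0.    1.31  0.16] 11.4667
red 1566 [329.7 175.9] [[295.5, 197.8000030517578], [332.6000061035156, 140.8000030517578], [361.5, 159.60000610351562], [324.5, 216.60000610351562]]
wood 687 [326.4 185.7] [[307.20001220703125, 203.0], [333.3999938964844, 161.10000610351562], [345.6000061035156, 168.6999969482422], [319.3999938964844, 210.60000610351562]] [ 0.4557086 -0.174423   0.03     ] [ 0.4542823  -0.17626899  0.02      ] [[0.4242, -0.1773], [0.4802, -0.1558], [0.4862, -0.1716], [0.43, -0.194]]
```

View pics/c8.png

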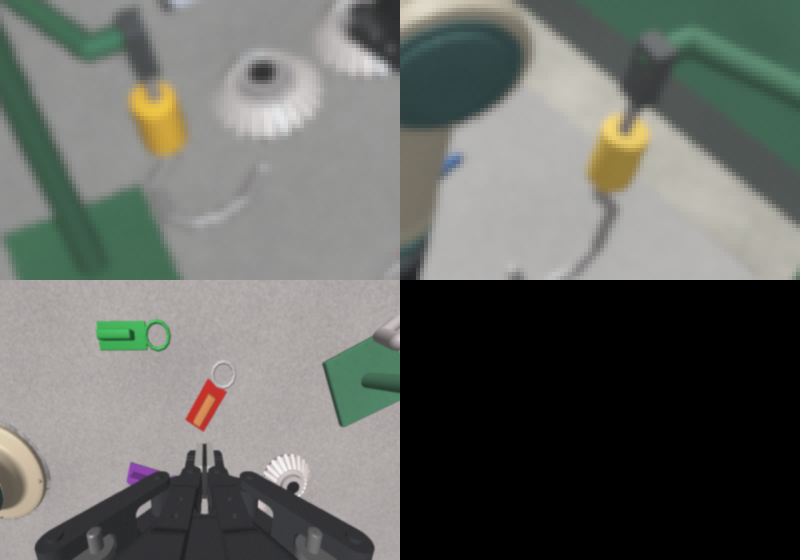

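The hook now hangs still, with its tip at scene (245.5,177) and side (394,218); I predicted (245,176.5) and (393.5,216.7). The wrist view shows the tally clear below the gripper, with its grip at (0.455,-0.175) and yaw 21°, well away from the green and purple look-alikes.

>>> apply_moves(steps=[-0.2, -0.2, -2, -6, -0.4, -0.4, -5, -12, -0.6, -0.6, -8, -18, -0.8, -0.8, -11, -24, -0.8, -0.8, -13, -30, -0.8, -0.8, -14, -31.5, -0.8, -0.8, -14, -31.5], jaw=0)

```text
clock: 12.1
position: [0.4528, -0.1742, 0.0839]
ee_rot: [-0.002, 0.983, 0.183, -0.002]
contact_force: [0.2, 0.4, -1.0]
width: 0.0833
gripper_force: 0.0
```

```bash
python3 - <<'E'
from h import *
w=get_image('wrist');save('w9.png',w);c=calibration('wrist');st=get_state();print(st['position'],st['ee_rot'].round(3),st['width'])
for k in comps(w,(8,80,120),(22,255,255),100): print('wood',*k,onz(c,*np.mean(k[2],0),.03),[onz(c,*p,.03)[:2].round(4).tolist() for p in k[2]])
E
```

```text
[ 0.4540161  -0.17474024  0.08538859] [-0.001  0.983  0.184 -0.001] 0.08497684453143464
wood 1743 [331.9 210.5] [[321.0, 170.0], [343.0, 170.0], [343.0, 252.0], [321.0, 252.0]] [ 0.45852442 -0.17590071  0.03      ] [[0.4833, -0.158], [0.4888, -0.1721], [0.4316, -0.1953], [0.4257, -0.1801]]
```

>>> apply_moves(steps=[0.3, -0.1, -3, 0, 0.3, -0.1, -6, 0, 0.3, -0.1, -7.5, 0, 0.3, -0.1, -7.5, 0, 0.3, -0.1, -7.5, 0])

```text
clock: 12.57
position: [0.4583, -0.1763, 0.0119]
ee_rot: [0.0, 0.983, 0.184, 0.0]
contact_force: [-0.3, -0.3, 0.1]
width: 0.0855
gripper_force: 0.0
```

>>> apply_moves(steps=[0, 0, 0, 0, 0, 0, 0, 0, 0, 0, 0, 0, 0, 0, 0, 0, 0, 0, 0, 0, 0, 0, 0, 0, 0, 0, 0, 0, 0, 0, 0, 0], jaw=255, newtons=40)

```text
clock: 13.23
position: [0.4581, -0.1762, 0.012]
ee_rot: [0.0, 0.983, 0.184, 0.0]
contact_force: [-1.2, 0.5, 6.1]
width: 0.0153
gripper_force: 40.7
```

>>> apply_moves(steps=[0, 0, 2.5, 0, 0, 0, 6, -4, 0, 0, 9.5, -9, 0, 0, 13, -14, 0, 0, 16.5, -19, 0, 0, 20, -24, 0, 0, 23.5, -29, 0, 0, 26.8, -34.5])

```text
clock: 13.9
position: [0.4572, -0.1757, 0.281]
ee_rot: [0.0, 0.993, -0.118, -0.0]
contact_force: [0.7, -1.4, -1.7]
width: 0.0152
gripper_force: 39.7
```

```bash
python3 - <<'E'
from h import *
a,b,w=[get_image(n) for n in('scene','side','wrist')];c=calibration('wrist');st=get_state();print(st['position'],st['ee_rot'].round(3),st['width'],st['contact_force'])
save('w10.png',w)
C=np.zeros((560,800,3),np.uint8)
for i,(im,x,y,W) in enumerate(((a,200,110,120),(b,330,150,120),(w,0,0,0))):
    t=im if W==0 else im[y:y+84,x:x+W]
    C[280*(i//2):280*(i//2)+280,400*(i%2):400*(i%2)+400]=cv2.resize(t,(400,280),interpolation=3)
save('c10.png',C)
for k in comps(w,*RED): print('red',*k,onz(c,*np.mean(k[2],0),st['position'][2]-.007))
e=st['position']+np.array([.0705*.972,-.0705*.233,-.0084]);print('eye exp',e)
for n in('scene','side','wrist'): print(n,proj(calibration(n),e),proj(calibration(n),[.616,-.1815,.24]),collar(n,a if n=='scene' else b) if n!='wrist' else '')
E
```

```text
[ 0.45883941 -0.17669158  0.28166488] [ 0.001  0.993 -0.116  0.003] 0.015315562031853885 [ 0.24369944 -0.00878152 -2.28202068]
red 4881 [326.8 196.4] [[284.0, 162.0], [369.0, 162.0], [369.0, 244.0], [284.0, 244.0]] [ 0.48213329 -0.18120933  0.27466488]
red 1419 [ 87.3 206.4] [[47.29999923706055, 208.8000030517578], [50.70000076293945, 189.60000610351562], [128.5, 203.5], [125.0999984741211, 222.6999969482422]] [ 0.50982095 -0.05598738  0.27466488]
red 27 [343.1 304.2] [[342.0, 297.0], [344.0, 297.0], [344.0, 309.0], [342.0, 309.0]] [ 0.41983498 -0.17657264  0.27466488]
eye exp [ 0.52736541 -0.19311808  0.27326488]
scene (np.float64(266.66474133104555), np.float64(153.49162107958998)) (np.float64(245.06175743985045), np.float64(176.52396436559602)) [219.17266187 164.89208633 139.        ]
side (np.float64(375.598662962449), np.float64(228.78586576079468)) (np.float64(393.5045807367881), np.float64(216.7148556654155)) [418.44954128 190.03669725 109.        ]
wrist (np.float64(328.9413304182162), np.float64(112.1220475836095)) (np.float64(269.4082607363664), np.float64(-50.214386796108755))
```

View pics/c10.png

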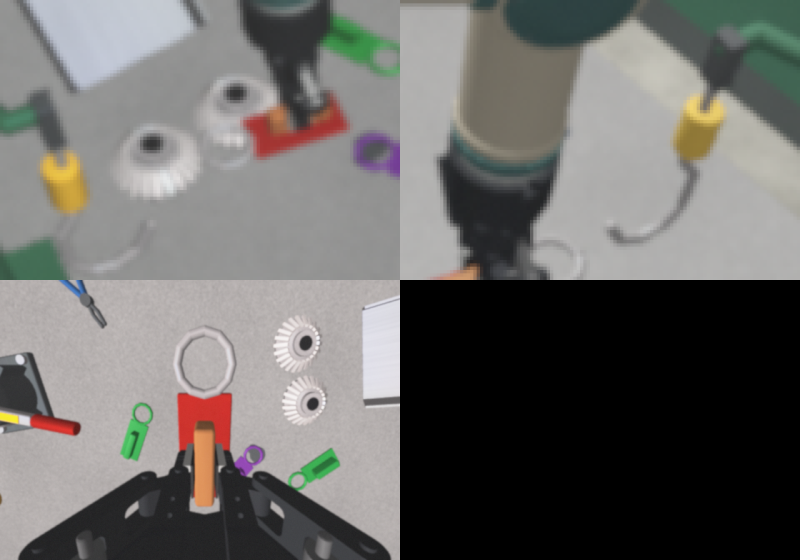

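Scene ring (269,155) and side ring (377,229) match the expected eye position. The tally is held level, and the hook tip is still at scene (244,178).

>>> apply_moves(steps=[2, 0.2, 0, 0, 4, 0.5, 0, 0, 6, 0.7, 0, 0, 7.5, 0.9, 0, 0, 8.5, 1, 0, 0, 9, 1.1, 0, 0, 9.2, 1.1, 0, 0, 9.2, 1.1, 0, 0])

```text
clock: 14.72
position: [0.5492, -0.1649, 0.2783]
ee_rot: [-0.0, 0.993, -0.116, -0.001]
contact_force: [0.1, -0.3, -1.6]
width: 0.0151
gripper_force: 39.7
```

```bash
python3 - <<'E'
from h import *
a,b,w=[get_image(n) for n in('scene','side','wrist')];c=calibration('wrist');st=get_state();print(st['position'],st['width'],st['contact_force'])
C=np.zeros((560,800,3),np.uint8)
for i,(im,x,y,W,H) in enumerate(((a,200,120,100,70),(b,350,170,100,70),(w,200,0,260,182))):
    C[280*(i//2):280*(i//2)+280,400*(i%2):400*(i%2)+400]=cv2.resize(im[y:y+H,x:x+W],(400,280),interpolation=3)
save('c11.png',C)
e=st['position']+np.array([.069*.972,-.069*.233,-.0084]);print('eye exp',e)
for n in('scene','side','wrist'): print(n,proj(calibration(n),e),proj(calibration(n),[.616,-.1815,.24]),collar(n,a if n=='scene' else b) if n!='wrist' else '')
E
```

```text
[ 0.54887028 -0.16512688  0.27931488] 0.015194466566369037 [-0.92065307 -0.24658278 -1.86779634]
eye exp [ 0.61593828 -0.18120388  0.27091488]
scene (np.float64(243.60981160470521), np.float64(170.82316062350947)) (np.float64(245.06175743985045), np.float64(176.52396436559602)) [219.3        164.87142857 140.        ]
side (np.float64(395.62319872034413), np.float64(210.2689703750756)) (np.float64(393.5045807367881), np.float64(216.7148556654155)) [418.28828829 190.03603604 111.        ]
wrist (np.float64(328.8132857429186), np.float64(115.13537152077701)) (np.float64(328.9657524859058), np.float64(115.2271856207543))
```

View pics/c11.png

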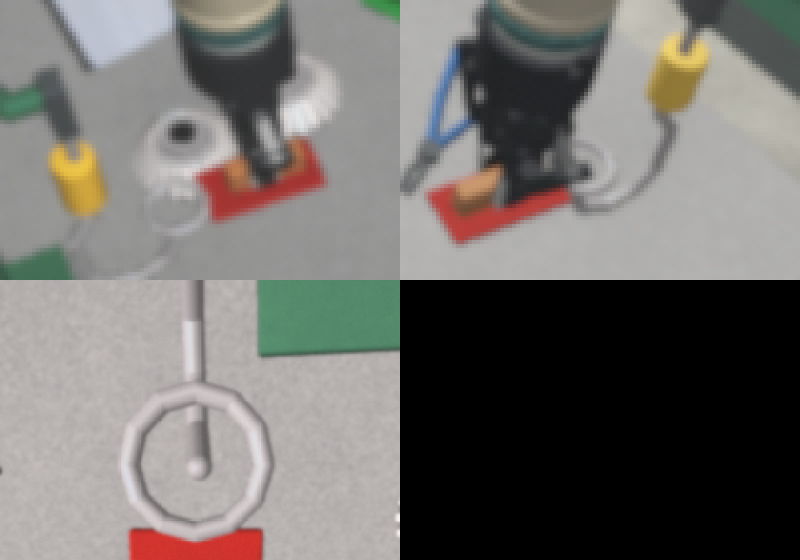

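The wrist view shows the hook tip at (329,122), centred in the ring, whose centre is (328,118). Next I lower the ring over the tip and follow the bend.

>>> apply_moves(steps=[0, 0, -1.5, 0, 0, 0, -3, 0, 0.2, -0.05, -4, 0, 0.6, -0.15, -4.7, 0, 1, -0.25, -5.3, 0, 1.4, -0.33, -5.7, 0, 1.75, -0.42, -6, 0, 1.75, -0.42, -6, 0])

```text
clock: 15.53
position: [0.5681, -0.1696, 0.2188]
ee_rot: [0.0, 0.993, -0.116, 0.0]
contact_force: [0.3, 0.8, -1.3]
width: 0.015
gripper_force: 39.7
```

```bash
python3 - <<'E'
from h import *
a,b,w=[get_image(n) for n in('scene','side','wrist')];st=get_state();print(st['position'],st['width'],st['contact_force'])
C=np.zeros((560,800,3),np.uint8)
for i,(im,x,y,W,H) in enumerate(((a,200,120,100,70),(b,350,170,100,70),(w,200,0,260,182))):
    C[280*(i//2):280*(i//2)+280,400*(i%2):400*(i%2)+400]=cv2.resize(im[y:y+H,x:x+W],(400,280),interpolation=3)
save('c12.png',C)
for n in('scene','side'): print(collar(n,a if n=='scene' else b))
E
```

```text
[ 0.56749288 -0.16934049  0.21966338] 0.014733426750460974 [ 0.68537762  1.09680097 -1.17618508]
[219.48175182 164.76642336 137.        ]
[418.15740741 190.19444444 108.        ]
```

View pics/c12.png

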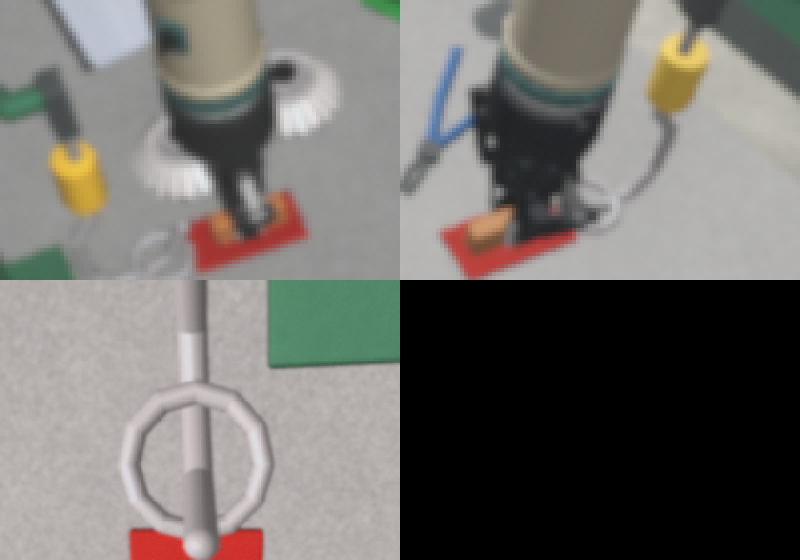

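The wrist view shows the hook tip at (330,171) above the near side of the ring, with the bar running through the ring and the far wire over the seat. The ring is threaded, so I can let go.

>>> apply_moves(steps=[0, 0, -0.2, 0, 0, 0, -0.2, 0, 0, 0, -0.2, 0, -2, 0.5, 2, 0, -5, 1.2, 4, 0, -8, 1.9, 6, 0, -11, 2.6, 8, 0, -14, 3.4, 10, 0], jaw=0)

```text
clock: 16.35
position: [0.4258, -0.1349, 0.3204]
ee_rot: [0.0, 0.993, -0.116, 0.0]
contact_force: [0.0, -0.8, 1.1]
width: 0.0855
gripper_force: 0.0
```

>>> apply_moves(steps=[-3, 1, 1, 0, -6, 2, 2, 0, -8, 3, 3, 0, -10, 4, 3, 0, -10, 5, 3, 0, -10, 5, 3, 0, -10, 5, 3, 0, -10, 5, 3, 0])

```text
clock: 17.02
position: [0.3277, -0.0857, 0.3494]
ee_rot: [0.0, 0.993, -0.116, 0.0]
contact_force: [0.6, -0.4, -0.1]
width: 0.0851
gripper_force: 0.0
```

```bash
python3 - <<'E'
from h import *
st=get_state();print(st['position'],st['width'],st['contact_force'])
wr('13')
a,b=[cv2.cvtColor(cv2.imread(f'pics/{n}13.png'),cv2.COLOR_BGR2RGB) for n in('scene','side')]
C=np.zeros((560,800,3),np.uint8)
for i,(im,x,y,W,H) in enumerate(((a,180,120,120,84),(b,350,150,120,84),(a,250,250,120,84),(b,265,130,120,84))):
    C[280*(i//2):280*(i//2)+280,400*(i%2):400*(i%2)+400]=cv2.resize(im[y:y+H,x:x+W],(400,280),interpolation=3)
save('c13.png',C)
E
```

```text
[ 0.32767021 -0.08569489  0.34944922] 0.08513797527602233 [ 0.59136718 -0.42579603 -0.09688125]
scene YEL 0.02 0.045 29 -91.1
scene YEL 0.045 0.07 28 -93.2
scene YEL 0.08 0.11 30 -112.4
scene RED 0.14 0.22 101 -113.6
side RED 0.14 0.22 72 -114.5
```

View pics/c13.png

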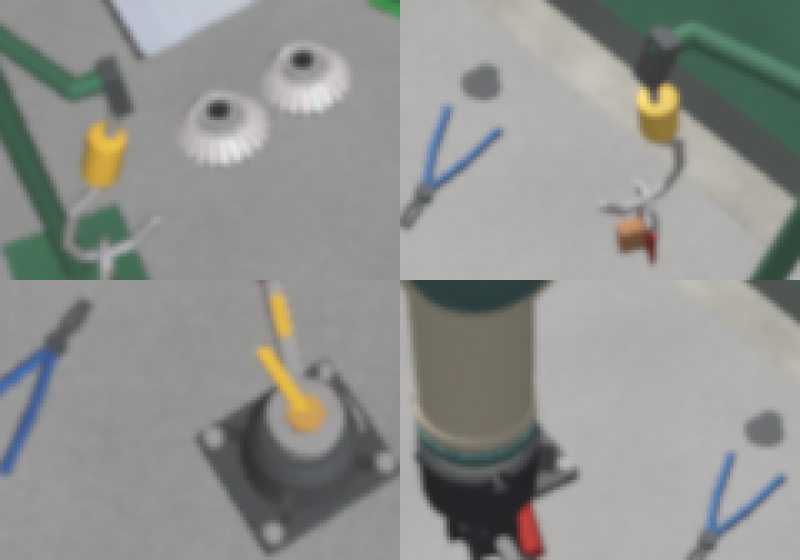

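The tally hangs by its eye on the hook at side (408,210). The pointer and handle stripe are clearly out of line, by about 21°. The gripper touches nothing.

>>> apply_moves(steps=[0, 0, 0, 0, 0, 0, 0, 0, 0, 0, 0, 0, 0, 0, 0, 0, 0, 0, 0, 0, 0, 0, 0, 0, 0, 0, 0, 0, 0, 0, 0, 0])

```text
clock: 17.78
position: [0.3272, -0.0853, 0.3493]
ee_rot: [0.0, 0.993, -0.116, -0.0]
contact_force: [-0.2, 1.5, 0.5]
width: 0.0855
gripper_force: 0.0
```

```bash
python3 - <<'E'
from h import *
for k in comps(get_image('side'),*RED): print(k[0],k[1])
print(sign_off())
E
```

```text
78 [302.7 204.9]
91 [392.8 240.7]
the job is handed in; nothing more can be done
None
```

The job is handed in: the wrench is tripped about 21° past the pointer, the hook was steadied, and the red tally was hanging on it by its eye and swaying at the last look; the judge's verdict was not shown.

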